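# Hang the slide-drying rack on the draining stand

### The arm

A 6-joint arm with a two-finger parallel gripper is mounted at the origin on the work surface. World frame = base frame: x ahead of the robot, y to its left, z up, the work surface at z = 0. Lengths are in m, angles in rad, forces in N, time in s.
With the tool pointing down it reaches from about 0.35 to 0.975 m from the base axis. Payload 4.9 kg.
Tool frame: the origin (TCP) lies midway between the tips of the shut fingers; the grasp point (between the pads) lies 19 mm behind it; z points along the fingers, y is the line along which they close (so a half turn about z gives the same grasp; the last joint's range is limited). The gripper opens to 85 mm and grips with 20 to 120 N. Pads are 22 mm wide; open, the fingers measure 114 mm over their backs; the gripper's body (76 mm by 85 mm) begins 54 mm behind the grasp point. The pads swing forward as they close: fully open they stand 13 mm farther back than shut.
Start: joints at [1.18, 0.053, 1.613, -0, 1.476, -0.119], TCP at [0.168, 0.602, 0.231] pointing down, gripper open.
Joint ranges: [-3.01, 3.01], [-1.01, 2.22], [0.06, 2.58], [-1.02, 4.17], [0.09, 2.62], [-3.14, 3.14]. Speed limits (rad/s): [2.57, 2.57, 3.14, 3.14, 3.14, 3.14].

### API

Orientations are given as a rotation vector (axis times angle).
In Python, from station import ctrl, optics, job gives the robot as it stands.
- The arm moves only by the shell command python3 -m jog 'ROWS' [OPENING] [FORCE]. ROWS is JSON, a list of rows, each a list of 2 entries, a list of its own where there are three numbers: the shift along the tool's x, y, z in m, then the turn, a rotation vector about the tool's x, y, z in rad. A call has 1 to 5 rows; each row is the pose to reach, as a shift and turn from the pose commanded when the call began, along the tool's axes at that moment; what a row does not reach only later rows make up. A row lasts 1/10 s, in which the tool goes at most 50 mm and 8.59 degrees, less where a joint would pass 70% of its speed; a pose out of reach is approached as far as the arm can. A call with a gripper value outside its range is refused whole. OPENING is the opening, from 0 (shut) to 1 (fully open), set as the call begins (- or left out, the last holds). The fingers move at their own pace and stop on an object; FORCE is the grip in N (left out, the last holds). Time passes only in rows, so rows that repeat a pose let the fingers close. It gives the time, the measured TCP pose, the force, the opening and the grip force at its end, in the units of the state.
- ctrl.get_obs(): the state, without advancing time (a new reading comes with each control period).
- optics.get_image(name): name is "scene" or "top" or "wrist"; returns a dict with "image" (384x512x3 uint8, blue, green, red), "fx", "fy", "cx", "cy" (pixels), "D" ([k1, k2, p1, p2, k3] as OpenCV has them; the pictures are not rectified), "rvec" (rotation vector, rad) and "tvec" (3), from world to camera coordinates, as OpenCV has them; the wrist camera has in their place "mount" (4x4, takes a point from camera to tool coordinates, whose origin is the TCP and whose axes are the flange's). Camera axes: x right, y down, z forward; pixel columns grow to the right and rows downward; lengths in m; the calibration is good to about 2 mm. A picture is of the moment at which its call begins: read the wrist's pose just before it. There is no depth.
- job.finish_job(): hands the job in; it is judged then, once.
The state is a dict: "t": time; "q": joint angles; "dq": joint speeds; "effort": joint torques, N m; "tool_pos": TCP position; "tool_rot": TCP orientation; "contact_force": force on the tool from outside, world axes, zero at the start; "wrist_torque": the same for the moment, N m; "opening": finger opening in m; "grip_force": force on a finger pad.
Only numpy, scipy, OpenCV 4.12 (cv2) and the standard library are available. Lean on these libraries where they do the work, as an engineer would, in place of code of your own. Each camera call takes 0.05 s, during which the arm holds its last target. There are 200 camera calls.

### The job

Push the draining stand's drip tray fully home under the hooks. Then pick up the slide-drying rack and hang it by its wide top bar on the stand's two hooks, one bar end on each: lower it gently and press it down lightly, so that both ends rest at the bottom of their hooks before you let go, and leave it hanging there. Do not disturb the bottle, the mouse or the tube rack.

Things in the scene. Friction and masses are not known exactly. Their poses are not given: they have to be found in the camera images.
- stand: Draining stand, fixed: grey base plate 160 x 270 x 8 mm, with two steel posts (12 mm thick) 50 mm behind the origin that carry two hooks. Origin: on the bench, midway between and exactly below the bottoms of the two hooks. Its -x axis points from the posts to the open front (roughly to the robot), y runs from the right hook to the left hook, z is up. Nothing joins the posts higher up.
- hook_left: Steel hook at stand y = +110 mm: rod 8 mm thick, an upward-open V from its post to the front (-x). Origin: top of the rod at the bottom of the V, 200 mm above the bench; axes as the stand's. Flat bottom 12 mm long; tip 32 mm above the origin, 28 mm in front; post top 22 mm above, 50 mm behind. The bar goes in straight from above; seated, its axis is 5 mm above this origin.
- hook_right: The same hook at stand y = -110 mm.
- drip_tray (a joint): Slide of the bare-metal open drip tray (120 mm deep along the stand's x, 180 mm wide, 30 mm high, underside 10 mm above the bench) in the stand's runners: 0 m = fully home against its stop under the hooks; the value grows as it is pulled out to the front (stand -x). Starts 45 to 75 mm out, slides with about 1.5 N of friction and stays where it is left.
- tray_front (a point): Middle of the outer face of the tray's front wall, 25 mm above the bench (the wall spans heights 10 to 40 mm). Push here along stand +x. Axes as the stand's.
- rack_handle (a point): Centre of the rack's handle, a grey upright tab above the middle of the bar: 12 mm thick along the rack's x, 45 mm wide along its y; it spans 20 mm above and 17 mm below this point, down to the bar. Take it from above across its thickness. It starts 152 mm above the bench.
- rack_bar (a point): Middle of the rack's bar axis, 22 mm below rack_handle and 130 mm above the rack's feet. The bar is a steel rod 10 mm thick along the rack's y, 280 mm long, with black end discs 18 mm across and 8 mm thick at +-140 mm.
- rack: Slide-drying rack, loose, about 0.4 kg: upright steel frame with four glass slides, standing on the bench on two cross feet (70 mm along x) at y = +-70 mm. Origin: centre of its underside; y along the bar, z up. Below the bar the frame is 152 mm wide (y = +-76 mm), so it passes between the hooks and each bare bar end can rest on a hook. It is the same either way round.
- bottle: Bystander: clear bottle 66 mm across, 180 mm high, standing beyond the work. Origin: centre of its underside.
- mouse_center (a point): Bystander: grey computer mouse 105 x 60 x 34 mm on the bench near the robot. Point: its centre.
- tube_rack: Bystander: blue tube rack 75 x 200 mm, 103 mm high with its capped tubes, to the left of the work. Origin: centre of its underside.

How it is judged:
By the outcome, as a careful person would: the job done as asked, in the order asked, and still so for the second after the job is handed in, with the robot touching nothing.
It also fails if it takes over 67 s, if anything falls off the work surface, if the arm or the gripper's body presses on something with over 40 N, if the wrist force passes 120 N, or if a joint passes its speed limit or range.

## Working session

There is one attempt and no reset: what is moved stays moved. The work goes in short steps, Python scripts to look and compute and a shell command to move; the robot and the scene stay as the last step left them, time stands still between calls to the robot, and variables do not carry over. Pictures are saved under pics/ and viewed, at most 10 in all, crops included, and the job is handed in when it is done.

```bash
mkdir -p pics; ls; python3 - <<'E'
from station import ctrl, optics
import cv2
o=ctrl.get_obs(); print(o)
for n in ("scene","top"):
    d=optics.get_image(n); cv2.imwrite(f"pics/{n}0.png",cv2.resize(d["image"],(800,600),interpolation=cv2.INTER_CUBIC)); 
    print(n,{k:v for k,v in d.items() if k!="image"})
d=optics.get_image("wrist");print({k:v for k,v in d.items() if k!="image"})
E
```

```text
pics
{'t': 0.0, 'q': array([ 1.17999095e+00,  5.33686717e-02,  1.61431472e+00, -2.48464745e-05,
        1.47601007e+00, -1.19016258e-01]), 'dq': array([ 3.45641171e-04,  1.12839324e-03,  6.01648352e-05,  1.64163030e-03,
       -2.13367194e-03,  8.54714372e-04]), 'effort': array([-2.16431697e-03, -3.93698859e+01, -3.70167696e+01, -2.57779102e-04,
        7.29837062e-03,  5.93816569e-07]), 'tool_pos': array([0.16755678, 0.60146116, 0.23004333]), 'tool_rot': array([-0.42554008, -3.1121266 ,  0.00320259]), 'contact_force': array([ 0.35079208, -0.57391857,  0.06727334]), 'wrist_torque': array([ 0.01143836,  0.01053148, -0.02390002]), 'grip_force': 0.0, 'opening': 0.08541443077834623}
scene {'fx': 357.37572343054967, 'fy': 357.37572343054967, 'cx': 262.6588381215503, 'cy': 193.80921865594252, 'D': array([-0.09445662,  0.        ,  0.        ,  0.        ,  0.        ]), 'rvec': array([ 1.53593475,  1.81242173, -0.93435014]), 'tvec': array([ 0.01948542, -0.23011573,  1.74824778])}
top {'fx': 424.2707290028551, 'fy': 424.2707290028551, 'cx': 255.57667430575285, 'cy': 197.71851428031974, 'D': array([0.00950515, 0.        , 0.        , 0.        , 0.        ]), 'rvec': array([ 2.20371466, -2.17776124,  0.11074785]), 'tvec': array([0.07272165, 0.62454299, 1.40600748])}
{'fx': 327.500012118454, 'fy': 327.500012118454, 'cx': 258.02915276681966, 'cy': 192.4944892718638, 'D': array([-0.00887679,  0.        ,  0.        ,  0.        ,  0.        ]), 'mount': array([[-8.37086457e-04, -9.60989827e-01, -2.76582451e-01,
         7.13504119e-02],
       [ 9.99999425e-01, -9.89728602e-04,  4.12293481e-04,
        -2.16319812e-04],
       [-6.69951403e-04, -2.76581947e-01,  9.60990103e-01,
        -1.43313666e-01],
       [ 0.00000000e+00,  0.00000000e+00,  0.00000000e+00,
         1.00000000e+00]])}
```

View pics/scene0.png

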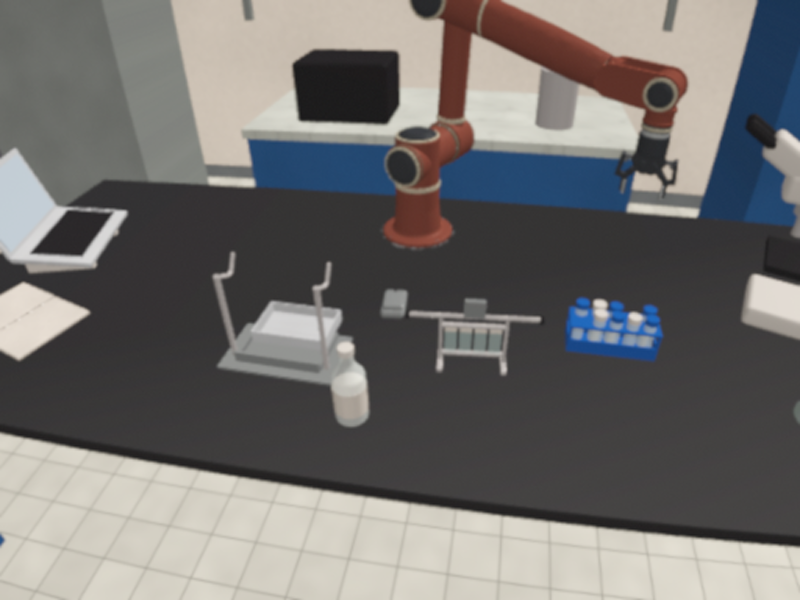

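View pics/top0.png

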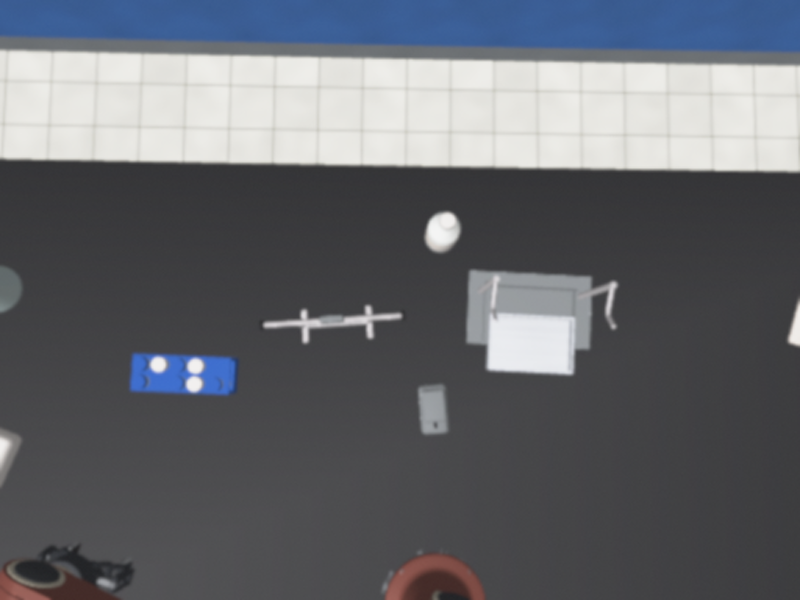

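The scene picture shows the stand at left: post tops at (217,276) and (319,289), hook tips at (233,254) and (328,264). The rack bar runs from (412,314) to (541,320). In the top picture the plate corners are (469,271), (591,276), (590,349) and (467,344), the tray front edge runs from (487,371) to (573,375), and the bar ends are at (264,324) and (403,316).

```bash
cat > h.py <<'E'
import numpy as np, cv2
from station import ctrl, optics
from scipy.spatial.transform import Rotation as R
from scipy.optimize import least_squares
def cam(name):
    if name=="wrist":
        o=ctrl.get_obs(); d=optics.get_image(name)
        T=np.eye(4); T[:3,:3]=R.from_rotvec(o["tool_rot"]).as_matrix(); T[:3,3]=o["tool_pos"]
        W=np.linalg.inv(T@d["mount"]); d["rvec"]=R.from_matrix(W[:3,:3]).as_rotvec(); d["tvec"]=W[:3,3]
    else: d=optics.get_image(name)
    d["K"]=np.array([[d["fx"],0,d["cx"]],[0,d["fy"],d["cy"]],[0,0,1]]); return d
def proj(d,P): return cv2.projectPoints(np.atleast_2d(np.float64(P)),d["rvec"],d["tvec"],d["K"],d["D"])[0][:,0]
def onz(d,uv,z):
    n=cv2.undistortPoints(np.float64(uv).reshape(-1,1,2),d["K"],d["D"])[:,0]
    M=R.from_rotvec(d["rvec"]).as_matrix(); c=-M.T@d["tvec"]; v=np.c_[n,np.ones(len(n))]@M
    return c+v*((z-c[2])/v[:,2])[:,None]
def local(x,y,a,L): # frame pts to world
    L=np.atleast_2d(np.float64(L)); c,s=np.cos(a),np.sin(a)
    return np.c_[x+c*L[:,0]-s*L[:,1],y+s*L[:,0]+c*L[:,1],L[:,2]]
def fit(obs,x0): # obs: list of (cam, localpts, uv)
    f=lambda p: np.concatenate([(proj(d,local(*p[:3],L))-uv).ravel() for d,L,uv in obs])
    r=least_squares(f,x0,loss="soft_l1"); return r.x,[np.round(proj(d,local(*r.x[:3],L))-uv,1).tolist() for d,L,uv in obs]
E
python3 - <<'E'
from h import *
S,T=cam("scene"),cam("top"); k=1.5625
v=lambda a:(np.array(a,float)+.5)/k-.5
pl=onz(T,v([(469,271),(591,276),(590,349),(467,344)]),.008); print("plate",pl.round(3))
print("trayfront",onz(T,v([(487,371),(573,375)]),.04).round(3), "mouse",onz(T,v([(420,386),(446,384),(448,433),(422,435)]),.02).round(3))
print("bottle",onz(T,v([(443,240)]),.05).round(3),"tubes",onz(T,v([(131,354),(236,358),(234,395),(131,392)]),.09).round(3))
L=[(-.028,.11,.232-.004),(.05,.11,.222),(-.028,-.11,.228),(.05,-.11,.222)]
print(fit([(T,L,v([(494,318),(496,278),(613,327),(614,286)])),(S,L,v([(328,265),(319,289),(233,255),(217,276)]))],[.65,-.2,0]))
L=[(0,.144,.130),(0,-.144,.130)]
print(fit([(T,L+[(0,0,.172)],v([(264,324),(403,316),(332,320)])),(S,L+[(0,0,.172)],v([(543,320),(410,314),(475,300)]))],[.65,.2,0]))
E
```

```text
plate [[ 0.711 -0.072  0.008]
 [ 0.704 -0.341  0.008]
 [ 0.543 -0.337  0.008]
 [ 0.551 -0.068  0.008]]
trayfront [[ 0.493 -0.107  0.04 ]
 [ 0.487 -0.29   0.04 ]] mouse [[ 0.459  0.034  0.02 ]
 [ 0.464 -0.021  0.02 ]
 [ 0.36  -0.026  0.02 ]
 [ 0.356  0.029  0.02 ]]
bottle [[ 0.771 -0.011  0.05 ]] tubes [[0.52  0.625 0.09 ]
 [0.515 0.413 0.09 ]
 [0.44  0.415 0.09 ]
 [0.444 0.621 0.09 ]]
(array([ 0.61375323, -0.2015664 , -0.05718572]), [[[-0.2, 0.4], [-0.3, -0.5], [-0.8, -0.1], [-1.0, -0.3]], [[0.1, -0.4], [-2.6, -0.9], [-0.3, -1.0], [-1.1, -0.6]]])
(array([0.59169959, 0.21668506, 0.07027675]), [[[-3.0, 0.2], [0.8, -0.0], [-1.1, -0.8]], [[-0.1, -0.2], [-2.9, -1.0], [-0.1, -0.2]]])
```

```bash
cat >> h.py <<'E'
def go(p,yaw): # tool-axis shift+turn from measured pose to TCP p, pointing down, tool y at world angle yaw
    o=ctrl.get_obs(); A=R.from_rotvec(o["tool_rot"])
    c,s=np.cos(yaw),np.sin(yaw); B=R.from_matrix(np.c_[[-s*-1*-1 if 0 else s*-1*-1,-c,0],[c,s,0],[0,0,-1]])
    print("t",o["t"],"shift",A.inv().apply(np.array(p)-o["tool_pos"]).round(4),"turn",(A.inv()*B).as_rotvec().round(4))
E
sed -i 's/\[-s\*-1\*-1 if 0 else s\*-1\*-1,-c,0\]/[s,-c,0]/' h.py
python3 -c "
from h import *
go([.40,.25,.33],np.pi/2)"
python3 -m jog '[[[-0.035,-0.030,-0.011],[0,0,-0.03]],[[-0.070,-0.060,-0.022],[0,0,-0.06]],[[-0.105,-0.090,-0.033],[0,0,-0.1]],[[-0.140,-0.120,-0.044],[0,0,-0.14]],[[-0.175,-0.150,-0.055],[0,0,-0.18]]]'
python3 -c "
from h import *
go([.40,.25,.33],np.pi/2)"
```

```text
t: 0.75
tool_pos: [0.2966, 0.409, 0.2867]
tool_rot: [0.141, 3.138, 0.0]
contact_force: [0.7, 1.3, 0.4]
opening: 0.0854
grip_force: 0.0Traceback (most recent call last):
  File "<string>", line 3, in <module>
    go([.40,.25,.33],np.pi/2)
    ~~^^^^^^^^^^^^^^^^^^^^^^^
  File "h.py", line 25, in go
    c,s=np.cos(yaw),np.sin(yaw); B=R.from_matrix(np.c_[[s,-c,0],[c,s,0],[0,0,-1]])
                                   ~~~~~~~~~~~~~^^^^^^^^^^^^^^^^^^^^^^^^^^^^^^^^^^
  File "scipy/spatial/transform/_rotation.pyx", line 1143, in scipy.spatial.transform._rotation.Rotation.from_matrix
ValueError: Non-positive determinant (left-handed or null coordinate frame) in rotation matrix 0: [[ 1.000000e+00  6.123234e-17  0.000000e+00]
 [-6.123234e-17  1.000000e+00  0.000000e+00]
 [ 0.000000e+00  0.000000e+00 -1.000000e+00]].
Traceback (most recent call last):
  File "h.py", line 25, in go
    c,s=np.cos(yaw),np.sin(yaw); B=R.from_matrix(np.c_[[s,-c,0],[c,s,0],[0,0,-1]])
                                   ~~~~~~~~~~~~~^^^^^^^^^^^^^^^^^^^^^^^^^^^^^^^^^^
  File "scipy/spatial/transform/_rotation.pyx", line 1143, in scipy.spatial.transform._rotation.Rotation.from_matrix
ValueError: Non-positive determinant (left-handed or null coordinate frame) in rotation matrix 0: [[ 1.000000e+00  6.123234e-17  0.000000e+00]
 [-6.123234e-17  1.000000e+00  0.000000e+00]
 [ 0.000000e+00  0.000000e+00 -1.000000e+00]].
```

```bash
sed -i 's/\[s,-c,0\],\[c/[-s,c,0],[c/' h.py
python3 -c "
from h import *
go([.40,.25,.33],np.pi/2)"
```

```text
t 0.75 shift [-0.1172 -0.1491 -0.0433] turn [ 0.0001  0.0002 -0.0896]
```

```bash

python3 -m jog '[[[-0.03,-0.037,-0.011],[0,0,-0.03]],[[-0.06,-0.075,-0.022],[0,0,-0.06]],[[-0.09,-0.112,-0.033],[0,0,-0.09]],[[-0.117,-0.149,-0.043],[0,0,-0.09]],[[-0.117,-0.149,-0.043],[0,0,-0.09]]]'
python3 -c "
from h import *
d=cam('wrist'); cv2.imwrite('pics/w1.png',cv2.resize(d['image'],(800,600),interpolation=cv2.INTER_CUBIC)); np.save('w1.npy',np.r_[d['rvec'],d['tvec']])
go([.40,-.2,.33],np.pi/2)"
```

```text
t: 1.25
tool_pos: [0.4017, 0.2478, 0.3311]
tool_rot: [0.015, 3.138, -0.0]
contact_force: [-0.3, 0.9, 0.5]
opening: 0.0854
grip_force: 0.0
t 1.3 shift [-2.800e-03 -4.496e-01 -1.000e-04] turn [ 0.0008  0.0016 -0.007 ]
```

View pics/w1.png

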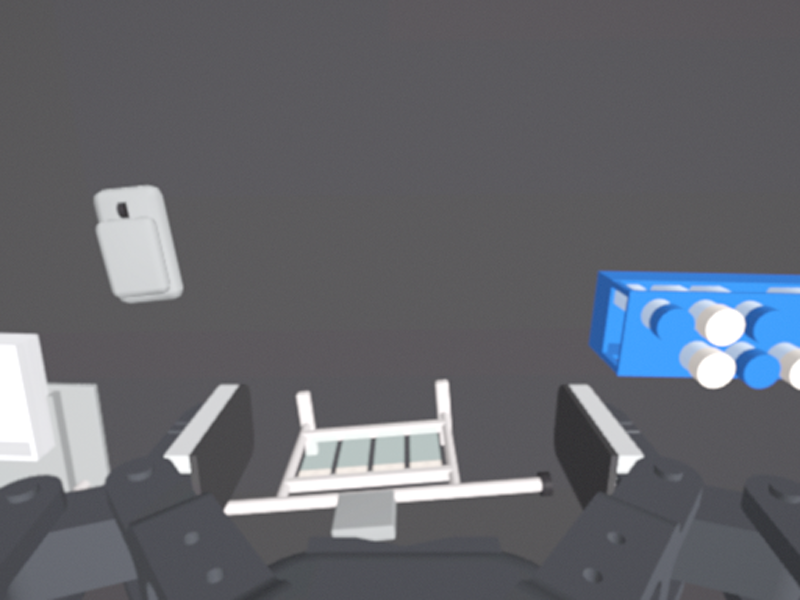

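The wrist picture shows the rack from the robot's side. The steel bar runs from (229,508) to (541,485), with a black disc at (546,483). The handle's near face has corners (340,491), (396,489), (394,541) and (333,539). The stand and tray show at the left.

```bash

python3 -m jog '[[[0,-0.045,0],[0,0,0]],[[0,-0.09,0],[0,0,0]],[[0,-0.135,0],[0,0,0]],[[0,-0.18,0],[0,0,0]],[[0,-0.225,0],[0,0,0]]]' 0.0
python3 -m jog '[[[0,-0.045,0],[0,0,0]],[[0,-0.09,0],[0,0,0]],[[0,-0.135,0],[0,0,0]],[[0,-0.18,0],[0,0,0]],[[0,-0.225,0],[0,0,0]]]' 
python3 -m jog '[[[0,0,0],[0,0,0]]]' 
python3 - <<'E'
from h import *
w=cam('wrist'); cv2.imwrite('pics/w2.png',cv2.resize(w['image'],(800,600),interpolation=cv2.INTER_CUBIC)); np.save('w2.npy',np.r_[w['rvec'],w['tvec']])
d=dict(w); p=np.load('w1.npy'); d['rvec'],d['tvec']=p[:3],p[3:]
v=lambda a:(np.array(a,float)+.5)/1.5625-.5
L=[(0,-.136,.13),(0,.136,.13),(-.006,-.0225,.172),(-.006,.0225,.172)]
r=fit([(d,L,v([(229,508),(541,485),(333,539),(394,541)]))],[.6,.21,.07]);print(r)
L=[(0,.144,.130),(0,-.144,.130)]
E
```

```text
t: 1.8
tool_pos: [0.3979, 0.0262, 0.3289]
tool_rot: [-0.001, 3.142, 0.001]
contact_force: [1.0, 0.3, 0.1]
opening: 0.0121
grip_force: 0.0
t: 2.3
tool_pos: [0.3982, -0.1991, 0.3289]
tool_rot: [0.0, 3.141, 0.001]
contact_force: [1.3, -0.2, 0.5]
opening: 0.0
grip_force: 0.0
t: 2.4
tool_pos: [0.3978, -0.2013, 0.3281]
tool_rot: [-0.01, -3.139, -0.001]
contact_force: [-0.4, 0.4, -0.4]
opening: 0.0001
grip_force: 0.0
(array([0.59730744, 0.21898326, 0.10368804]), [[[-17.6, 7.4], [-0.0, 1.0], [0.1, -0.5], [1.2, -5.6]]])
```

View pics/w2.png

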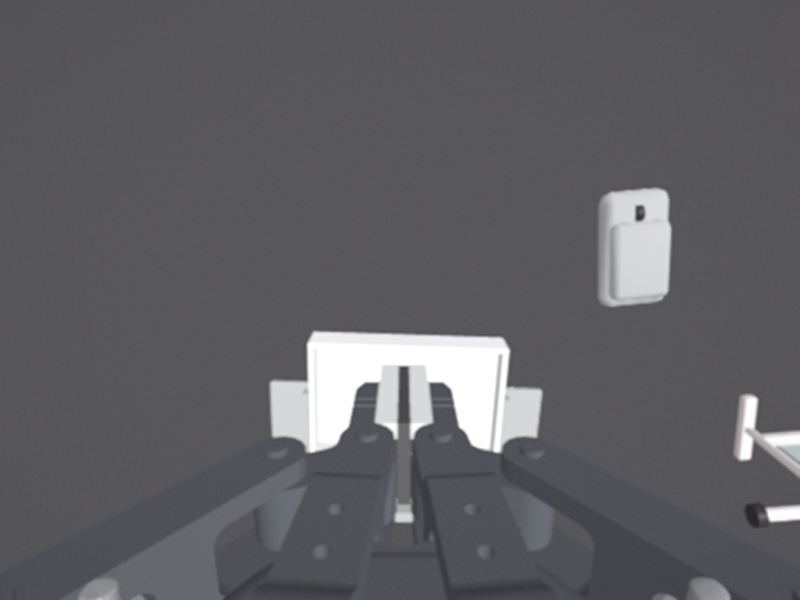

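The wrist picture shows the tray's front wall top edge from (311,333) to (507,340). The plate's front corners are at (270,381) and (541,388), and the rack's right end disc is at (757,515), so in the previous picture that bar end was hidden behind the finger.

```bash
cat > m.py <<'E'
from h import *
w=cam('wrist'); S,T=cam("scene"),cam("top")
def ld(n): 
    d=dict(w); p=np.load(n); d['rvec'],d['tvec']=p[:3],p[3:]; return d
v=lambda a:(np.array(a,float)+.5)/1.5625-.5
w1,w2=ld('w1.npy'),ld('w2.npy')
E
python3 - <<'E'
from m import *
tf=onz(w2,v([(311,333),(507,340)]),.04); pf=onz(w2,v([(270,381),(541,388)]),.008)
for a in (tf,pf): print(a.round(4),"len",np.linalg.norm(a[0]-a[1]).round(4),"yaw",np.arctan2(-(a[1]-a[0])[0],(a[1]-a[0])[1]).round(4),"mid",a.mean(0).round(4))
obs=[(w1,[(0,.136,.13),(-.006,-.0225,.172),(-.006,.0225,.172)],v([(541,485),(333,539),(394,541)])),(w2,[(0,-.14,.13)],v([(757,515)])),
(T,[(0,.14,.13),(0,-.14,.130),(0,0,.172)],v([(265,324),(403,316),(332,320)])),(S,[(0,.14,.13),(0,-.14,.130),(0,0,.172)],v([(542,320),(411,314),(475,300)]))]
print(fit(obs,[.6,.21,.07])); print(fit(obs[:2],[.6,.21,.07]))
L=[(-.028,.11,.228),(.05,.11,.222),(-.028,-.11,.228),(.05,-.11,.222)]
f=[(T,L,v([(494,318),(496,278),(613,327),(614,286)])),(S,L,v([(328,265),(319,289),(233,255),(217,276)]))]
# plate front-edge centre offset unknown: constrain yaw by adding width-only info
print(fit(f,[.65,-.2,0])[0])
go([.43,-.2,.1],np.pi/2-.04)
E
```

```text
[[ 0.4791 -0.2839  0.04  ]
 [ 0.4871 -0.1085  0.04  ]] len 0.1756 yaw -0.0456 mid [ 0.4831 -0.1962  0.04  ]
[[ 0.5402 -0.3334  0.008 ]
 [ 0.5499 -0.0654  0.008 ]] len 0.2682 yaw -0.0361 mid [ 0.5451 -0.1994  0.008 ]
(array([0.59364361, 0.21811641, 0.07603642]), [[[-0.5, 1.1], [-0.7, -3.7], [0.6, -7.9]], [[-0.2, 0.7]], [[-2.8, -0.2], [-1.0, -0.8], [-1.6, -1.5]], [[-0.2, -0.1], [-2.1, -0.4], [0.3, 0.2]]])
(array([0.59664675, 0.21854136, 0.07589417]), [[[-0.3, 3.2], [-0.2, -1.5], [1.0, -5.6]], [[-0.3, 2.7]]])
[ 0.61375323 -0.2015664  -0.05718572]
t 2.6 shift [-0.0316 -0.0031  0.229 ] turn [ 0.0008 -0.0002  0.0403]
```

```bash

python3 -m jog '[[[0,0.001,0.05],[0,0,0.01]],[[-0.005,0.002,0.1],[0,0,0.02]],[[-0.01,0.003,0.15],[0,0,0.03]],[[-0.015,0.004,0.2],[0,0,0.042]],[[-0.02,0.004,0.245],[0,0,0.042]]]'
python3 -m jog '[[[0,0,0.03],[0,0,0]],[[0,0,0.055],[0,0,0]],[[0,0,0.063],[0,0,0]],[[0,0,0.063],[0,0,0]]]'
python3 -c "
from h import *
go([.554-.011,-.1985,.02],np.pi/2-.042)"
```

```text
t: 3.1
tool_pos: [0.4184, -0.1922, 0.0825]
tool_rot: [0.064, 3.14, 0.0]
contact_force: [0.7, -0.8, -0.3]
opening: -0.0001
grip_force: 0.0
t: 3.5
tool_pos: [0.4178, -0.1929, 0.0205]
tool_rot: [-0.065, -3.139, -0.002]
contact_force: [-0.8, -0.1, 1.1]
opening: 0.0001
grip_force: 0.0
t 3.5 shift [-0.1253 -0.0004  0.0003] turn [ 0.0013 -0.0019  0.0004]
```

```bash

python3 -m jog '[[[-0.02,0,0],[0,0,0]],[[-0.04,0,0],[0,0,0]],[[-0.055,0,0],[0,0,0]],[[-0.065,0,0],[0,0,0]],[[-0.075,0,0],[0,0,0]]]'
python3 -m jog '[[[-0.01,0,0],[0,0,0]],[[-0.018,0,0],[0,0,0]],[[-0.026,0,0],[0,0,0]],[[-0.033,0,0],[0,0,0]],[[-0.038,0,0],[0,0,0]]]'
```

```text
t: 4.0
tool_pos: [0.4943, -0.198, 0.0229]
tool_rot: [0.068, 3.14, -0.002]
contact_force: [-2.1, 0.2, 3.2]
opening: -0.0004
grip_force: 0.9
t: 4.5
tool_pos: [0.5314, -0.1995, 0.0211]
tool_rot: [-0.069, -3.141, -0.0]
contact_force: [-1.9, 0.4, 0.5]
opening: -0.0001
grip_force: 0.8
```

Sliding. On in small steps until the stop shows in the force.

```bash

python3 -m jog '[[[-0.003,0,0],[0,0,0]],[[-0.006,0,0],[0,0,0]],[[-0.008,0,0],[0,0,0]],[[-0.010,0,0],[0,0,0]]]'
python3 -m jog '[[[-0.002,0,0],[0,0,0]],[[-0.003,0,0],[0,0,0]],[[-0.004,0,0],[0,0,0]]]'
```

```text
t: 4.9
tool_pos: [0.5409, -0.1999, 0.0211]
tool_rot: [-0.069, -3.14, -0.0]
contact_force: [-2.6, 0.6, 0.4]
opening: 0.0001
grip_force: 0.8
t: 5.2
tool_pos: [0.5423, -0.1999, 0.0211]
tool_rot: [-0.068, -3.133, -0.002]
contact_force: [-14.9, 0.6, 9.9]
opening: 0.0003
grip_force: 7.2
```

```bash

python3 -m jog '[[[-0.002,0,0],[0,0,0]],[[0.0,0,0],[0,0,0]],[[0.03,0,0],[0,0,0]],[[0.07,0,0],[0,0,0]],[[0.10,0,-0.03],[0,0,0]]]'
python3 -m jog '[[[0.03,0,-0.035],[0,-0.14,0]],[[0.05,0,-0.075],[0,-0.28,0]],[[0.05,0,-0.125],[0,-0.42,0]],[[0.05,0,-0.175],[0,-0.56,0]],[[0.05,0,-0.225],[0,-0.7,0]]]'
python3 -m jog '[[[0,0,0],[0,0,0]],[[0,0,0],[0,0,0]]]'
python3 - <<'E'
from h import *
w=cam('wrist'); cv2.imwrite('pics/w3.png',cv2.resize(w['image'],(800,600),interpolation=cv2.INTER_CUBIC)); np.save('w3.npy',np.r_[w['rvec'],w['tvec']])
L=local(.614,-.2016,-.042,[(-.028,.11,.228),(.05,.11,.222),(-.028,-.11,.228),(.05,-.11,.222),(0,.11,.196),(0,-.11,.196)])
print((proj(w,L)*1.5625).round())
E
```

```text
t: 5.7
tool_pos: [0.4408, -0.1937, 0.0474]
tool_rot: [-0.069, -3.133, -0.007]
contact_force: [-0.0, -0.4, 0.3]
opening: -0.0005
grip_force: 0.0
t: 6.2
tool_pos: [0.3954, -0.1934, 0.2653]
tool_rot: [0.051, 2.465, -0.024]
contact_force: [0.7, 0.3, 0.3]
opening: 0.0001
grip_force: 0.0
t: 6.4
tool_pos: [0.3949, -0.1946, 0.264]
tool_rot: [0.055, 2.471, -0.026]
contact_force: [-0.6, -1.0, -1.0]
opening: -0.0001
grip_force: 0.0
[[577. 469.]
 [548. 493.]
 [241. 469.]
 [268. 492.]
 [558. 437.]
 [259. 437.]]
```

View pics/w3.png

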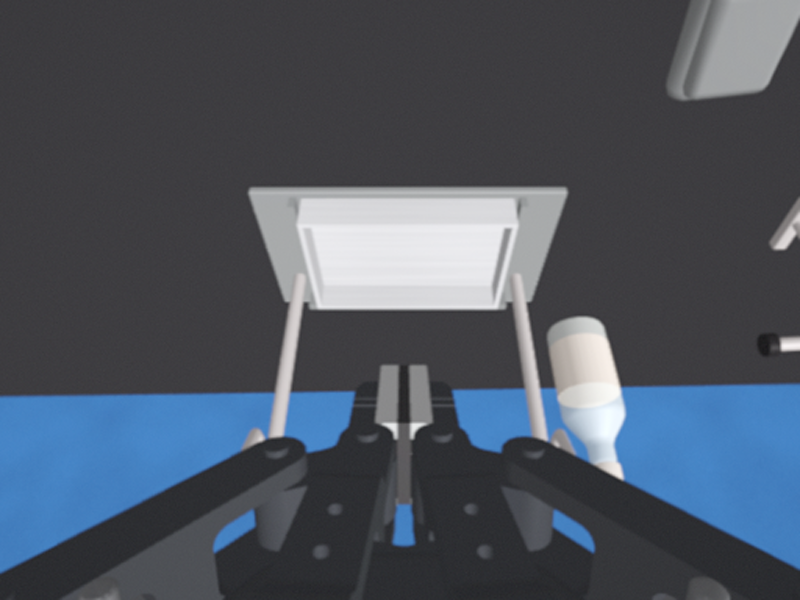

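The wrist picture shows the tray fully inside the plate, with plate corners at (250,188), (568,188), (288,301) and (533,301). The post feet are near (301,278) and (516,278), and the hooks are hidden behind the gripper linkage.

```bash
python3 - <<'E'
from m import *
w3=ld('w3.npy')
c=onz(w3,v([(250,188),(568,188),(288,301),(533,301)]),.008); print(c.round(4)); print("posts",onz(w3,v([(301,279),(516,279)]),.008).round(4))
L=[(-.028,.11,.228),(.05,.11,.222),(-.028,-.11,.228),(.05,-.11,.222)]
f=[(T,L,v([(494,318),(496,278),(613,327),(614,286)])),(S,L,v([(328,265),(319,289),(233,255),(217,276)])),
 (w3,[(-.07,-.135,.008),(-.07,.135,.008),(.09,-.135,.008),(.09,.135,.008),(.05,-.11,.008),(.05,.11,.008)],v([(250,188),(568,188),(288,301),(533,301),(301,278),(516,278)])),
 (w2,[(-.07,-.135,.008),(-.07,.135,.008)],v([(270,381),(541,388)]))]
print(fit(f,[.6,-.2,0])); print(fit(f[2:],[.6,-.2,0])[0])
print("tray top front", onz(w3,v([(299,228),(519,228)]),.04).round(4))
go([.45,.1,.36],.076)
E
```

```text
[[ 0.5367 -0.3307  0.008 ]
 [ 0.5483 -0.0656  0.008 ]
 [ 0.6991 -0.3364  0.008 ]
 [ 0.7104 -0.0691  0.008 ]]
posts [[ 0.661  -0.3139  0.008 ]
 [ 0.6704 -0.0927  0.008 ]]
(array([ 0.61419683, -0.20117887, -0.03953703]), [[[-0.2, 0.9], [-0.7, 0.0], [-0.7, -0.9], [-1.4, -1.1]], [[0.2, -0.6], [-2.1, -1.1], [-0.6, -0.7], [-1.1, -0.2]], [[-1.5, 1.4], [1.4, 0.7], [-1.9, -0.1], [-0.4, -0.3], [0.4, 0.2], [-0.2, -0.1]], [[0.0, -0.8], [1.2, -0.2]]])
[ 0.61440482 -0.20119416 -0.03622081]
tray top front [[ 0.553  -0.2889  0.04  ]
 [ 0.5608 -0.1085  0.04  ]]
t 6.6 shift [-0.0944  0.2953 -0.0523] turn [0.4838 0.5397 1.3932]
```

```bash

python3 -m jog '[[[-0.0085,0.0266,-0.0047],[0.0435,0.0486,0.1254]],[[-0.017,0.053,-0.0094],[0.087,0.097,0.251]],[[-0.0255,0.08,-0.014],[0.1305,0.146,0.376]],[[-0.034,0.106,-0.019],[0.174,0.194,0.502]],[[-0.0425,0.133,-0.0235],[0.2175,0.243,0.627]]]' 1.0
python3 -c "
from h import *
go([.54,.23,.32],.076)"
```

```text
t: 7.1
tool_pos: [0.4179, -0.0728, 0.3]
tool_rot: [0.708, 2.585, -0.004]
contact_force: [0.0, 0.5, -0.9]
opening: 0.0722
grip_force: 0.0
t 7.1 shift [ 0.0442  0.3241 -0.002 ] turn [0.3237 0.3539 0.9426]
```

```bash

python3 -m jog '[[[0.0055,0.0405,0],[0.0405,0.0442,0.118]],[[0.011,0.081,0],[0.081,0.0884,0.236]],[[0.0165,0.1215,-0.001],[0.1215,0.1326,0.354]],[[0.022,0.162,-0.001],[0.162,0.177,0.472]],[[0.0275,0.2025,-0.001],[0.2025,0.221,0.59]]]' 
python3 -c "
from h import *
go([.592,.218,.32],.076)"
```

```text
t: 7.6
tool_pos: [0.4926, 0.1147, 0.3115]
tool_rot: [1.537, 2.509, -0.005]
contact_force: [0.8, -0.9, 0.5]
opening: 0.0853
grip_force: 0.0
t 7.6 shift [ 0.0459  0.1361 -0.0026] turn [0.1343 0.1495 0.3943]
```

```bash

python3 -m jog '[[[0.0115,0.034,0],[0.0335,0.037,0.0985]],[[0.023,0.068,-0.001],[0.067,0.075,0.197]],[[0.0345,0.102,-0.002],[0.1,0.112,0.296]],[[0.046,0.136,-0.0026],[0.134,0.15,0.394]],[[0.046,0.136,-0.0026],[0.134,0.15,0.394]]]' 
python3 -m jog '[[[0,0,0],[0,0,0]]]'
python3 - <<'E'
from h import *
w=cam('wrist'); cv2.imwrite('pics/w4.png',cv2.resize(w['image'],(800,600),interpolation=cv2.INTER_CUBIC)); np.save('w4.npy',np.r_[w['rvec'],w['tvec']])
L=local(.592,.218,.076,[(0,.136,.13),(0,-.136,.13),(-.006,.0225,.172),(.006,.0225,.172),(.006,-.0225,.172),(-.006,-.0225,.172)])
print((proj(w,L)*1.5625).round())
go([.592,.218,.14],.076)
E
```

```text
t: 8.1
tool_pos: [0.5933, 0.2178, 0.3168]
tool_rot: [-2.129, -2.308, 0.003]
contact_force: [-0.2, -0.8, -0.8]
opening: 0.0855
grip_force: 0.0
t: 8.2
tool_pos: [0.5912, 0.216, 0.319]
tool_rot: [2.128, 2.31, -0.002]
contact_force: [-1.3, 0.1, 0.9]
opening: 0.085
grip_force: 0.0
[[408.  34.]
 [405. 443.]
 [397. 237.]
 [418. 237.]
 [417. 313.]
 [397. 313.]]
t 8.25 shift [0.0025 0.0011 0.1803] turn [0.0019 0.0009 0.0051]
```

View pics/w4.png

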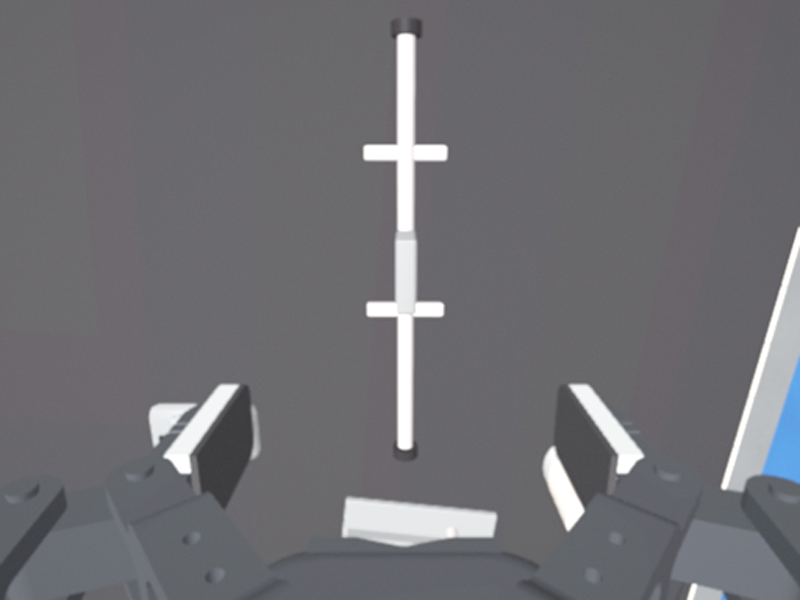

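The wrist picture shows the rack just where the estimate puts it: bar end at (406,34), handle top from (395,234) to (416,313), bar and fingers aligned. I can go straight down.

```bash

python3 -m jog '[[[0.001,0,0.045],[0,0,0]],[[0.002,0,0.09],[0,0,0]],[[0.0025,0,0.13],[0,0,0]],[[0.0025,0,0.16],[0,0,0]],[[0.0025,0,0.178],[0,0,0]]]'
python3 -m jog '[[[0,0,0],[0,0,0]],[[0,0,0],[0,0,0]]]'
python3 -m jog '[[[0,0,0],[0,0,0]],[[0,0,0],[0,0,0]],[[0,0,0],[0,0,0]],[[0,0,0],[0,0,0]],[[0,0,0],[0,0,0]]]' 0.0 50
python3 -m jog '[[[0,0,0],[0,0,0]],[[0,0,0],[0,0,0]],[[0,0,0],[0,0,0]]]'
```

```text
t: 8.75
tool_pos: [0.5894, 0.217, 0.1415]
tool_rot: [2.13, 2.307, 0.001]
contact_force: [-0.3, -0.6, -0.7]
opening: 0.0856
grip_force: 0.0
t: 8.95
tool_pos: [0.5924, 0.2178, 0.1462]
tool_rot: [2.128, 2.304, 0.009]
contact_force: [1.0, 0.4, 0.5]
opening: 0.0854
grip_force: 0.0
t: 9.45
tool_pos: [0.5921, 0.2178, 0.1449]
tool_rot: [2.129, 2.305, 0.007]
contact_force: [0.2, -0.2, 1.2]
opening: 0.0118
grip_force: 2.3
t: 9.75
tool_pos: [0.5923, 0.2178, 0.1451]
tool_rot: [2.129, 2.305, 0.008]
contact_force: [0.5, -0.2, 2.4]
opening: 0.011
grip_force: 50.4
```

```bash

python3 -m jog '[[[0,0,-0.01],[0,0,0]],[[0,0,-0.03],[0,0,0]],[[0,0,-0.06],[0,0,0]],[[0,0,-0.1],[0,0,0]],[[0,0,-0.14],[0,0,0]]]'
python3 -m jog '[[[0,0,-0.02],[0,0,0]],[[0,0,-0.02],[0,0,0]],[[0,0,-0.02],[0,0,0]]]'
python3 -c "
from h import *
go([.614,-.201,.31],-.04)"
```

```text
t: 10.25
tool_pos: [0.5899, 0.2174, 0.2839]
tool_rot: [2.131, 2.307, 0.001]
contact_force: [0.4, 0.6, -3.4]
opening: 0.0114
grip_force: 49.5
t: 10.55
tool_pos: [0.5904, 0.2175, 0.303]
tool_rot: [2.13, 2.306, 0.003]
contact_force: [-0.6, -1.1, -5.7]
opening: 0.0114
grip_force: 49.5
t 10.55 shift [-0.419  -0.0096 -0.0069] turn [ 0.0031 -0.      0.1192]
```

```bash

python3 -m jog '[[[-0.01,0,-0.03],[0,0,0]],[[-0.03,0,-0.065],[0,0,0]],[[-0.06,-0.002,-0.10],[0,0,0.02]],[[-0.095,-0.003,-0.12],[0,0,0.04]],[[-0.13,-0.004,-0.125],[0,0,0.06]]]'
python3 -m jog '[[[-0.035,0,0],[0,0,0.01]],[[-0.07,0,0],[0,0,0.02]],[[-0.105,0,0],[0,0,0.03]],[[-0.14,0,0],[0,0,0.045]],[[-0.175,0,0],[0,0,0.06]]]'
python3 -c "
from h import *
go([.614,-.201,.425],-.04)"
```

```text
t: 11.05
tool_pos: [0.5968, 0.0867, 0.43]
tool_rot: [2.197, 2.24, 0.007]
contact_force: [1.4, -0.1, -4.5]
opening: 0.0111
grip_force: 49.7
t: 11.55
tool_pos: [0.5993, -0.0886, 0.4252]
tool_rot: [-2.265, -2.173, -0.002]
contact_force: [0.8, 0.4, -4.4]
opening: 0.0111
grip_force: 49.6
t 11.55 shift [-1.117e-01  1.930e-02 -1.000e-04] turn [-0.0009 -0.0025 -0.0014]
```

```bash

python3 -m jog '[[[-0.035,0.006,0],[0,0,0]],[[-0.07,0.012,0],[0,0,0]],[[-0.1,0.017,0],[0,0,0]],[[-0.112,0.019,0],[0,0,0]],[[-0.112,0.019,0],[0,0,0]]]'
python3 -m jog '[[[0,0,0.03],[0,0,0]],[[0,0,0.06],[0,0,0]],[[0,0,0.09],[0,0,0]],[[0,0,0.11],[0,0,0]],[[0,0,0.12],[0,0,0]]]'
python3 -m jog '[[[0,0,0],[0,0,0]],[[0,0,0],[0,0,0]]]'
python3 - <<'E'
from h import *
w=cam('wrist'); np.save('w5.npy',np.r_[w['rvec'],w['tvec']])
s=cam('scene')['image'][130:250,110:260]; t=cam('top')['image'][130:250,270:420]
im=np.hstack([cv2.resize(a,(400,320),interpolation=cv2.INTER_CUBIC) for a in (s,t)])
cv2.imwrite('pics/c5.png',im); cv2.imwrite('pics/w5.png',cv2.resize(w['image'],(800,600),interpolation=cv2.INTER_CUBIC))
H=local(.614,-.201,-.04,[(-.028,.11,.228),(.05,.11,.222),(0,.11,.2),(-.028,-.11,.228),(.05,-.11,.222),(0,-.11,.2)])
print((proj(w,H)*1.5625).round())
go([.614,-.201,.22],-.04)
E
```

```text
t: 12.05
tool_pos: [0.614, -0.2012, 0.4255]
tool_rot: [-2.267, -2.171, -0.003]
contact_force: [-0.1, 0.4, -4.6]
opening: 0.0109
grip_force: 49.5
t: 12.55
tool_pos: [0.6138, -0.1976, 0.305]
tool_rot: [-2.262, -2.175, -0.004]
contact_force: [0.1, -0.4, -4.2]
opening: 0.0112
grip_force: 49.5
t: 12.75
tool_pos: [0.6155, -0.1994, 0.3105]
tool_rot: [2.262, 2.174, 0.008]
contact_force: [0.2, -0.8, -3.8]
opening: 0.0111
grip_force: 49.5
[[332.  57.]
 [521.  59.]
 [401.  68.]
 [348. 516.]
 [495. 508.]
 [402. 483.]]
t 12.9 shift [-0.001  -0.0026  0.0917] turn [ 0.0086  0.0003 -0.0006]
```

View pics/w5.png

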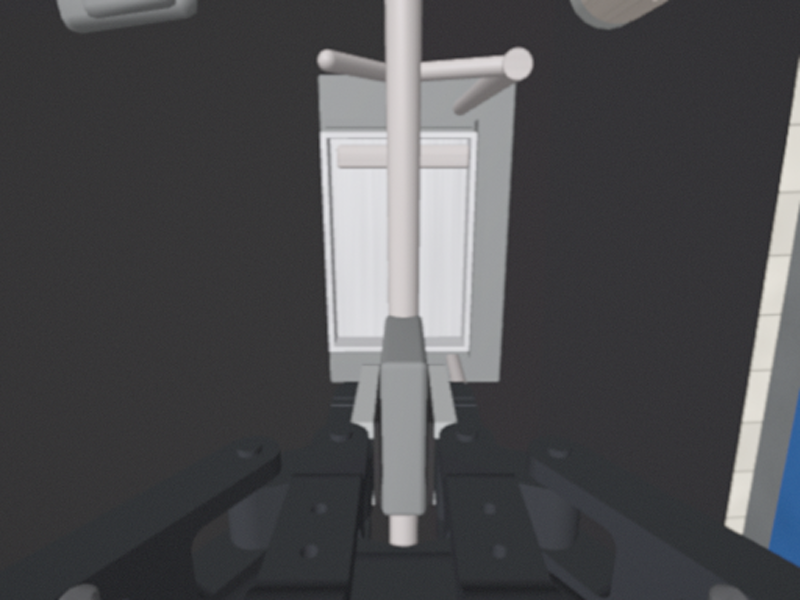

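View pics/c5.png

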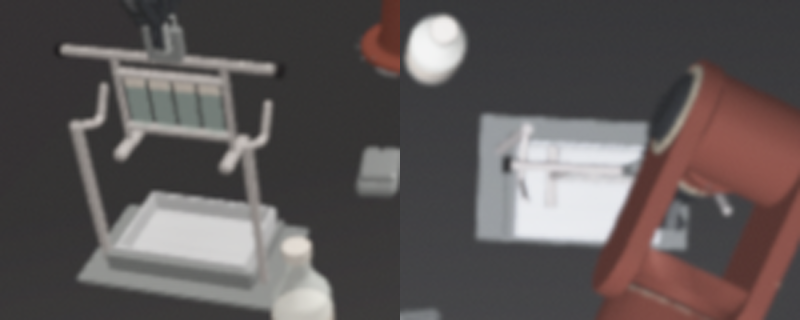

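Wrist view: the left hook's tip is at (328,60) and its post top at (518,63). The bar at column 404 lies over the V's bottom (about 398), so it needs about 3 to 4 mm toward the robot. The scene crop shows the rack level above both hooks and the tray home.

```bash

python3 -m jog '[[[0,-0.0035,0.015],[0.004,0,0]],[[0,-0.0035,0.03],[0.004,0,0]],[[0,-0.0035,0.045],[0.004,0,0]],[[0,-0.0035,0.057],[0.004,0,0]],[[0,-0.0035,0.065],[0.004,0,0]]]'
python3 -m jog '[[[0,0,0.003],[0,0,0]],[[0,0,0.006],[0,0,0]],[[0,0,0.009],[0,0,0]],[[0,0,0.012],[0,0,0]]]'
python3 -c "
from h import *
go([.612,-.201,.22],-.04)"
```

```text
t: 13.4
tool_pos: [0.6112, -0.1994, 0.2416]
tool_rot: [-2.264, -2.174, -0.001]
contact_force: [0.3, 0.4, -4.9]
opening: 0.0111
grip_force: 49.5
t: 13.8
tool_pos: [0.6124, -0.1999, 0.2331]
tool_rot: [2.265, 2.174, 0.003]
contact_force: [-0.6, 0.4, -4.9]
opening: 0.0108
grip_force: 49.5
t 13.8 shift [-0.0012 -0.0004  0.0131] turn [ 0.0028 -0.0004 -0.0008]
```

```bash

python3 -m jog '[[[0,0,0.002],[0,0,0]],[[0,0,0.004],[0,0,0]],[[0,0,0.006],[0,0,0]],[[0,0,0.008],[0,0,0]]]'
python3 -m jog '[[[0,0,0.0015],[0,0,0]],[[0,0,0.003],[0,0,0]],[[0,0,0.003],[0,0,0]]]'
```

```text
t: 14.2
tool_pos: [0.6121, -0.1998, 0.2244]
tool_rot: [2.266, 2.175, 0.003]
contact_force: [-0.6, 0.6, -4.1]
opening: 0.0113
grip_force: 49.5
t: 14.5
tool_pos: [0.6119, -0.1996, 0.2211]
tool_rot: [-2.266, -2.176, -0.002]
contact_force: [0.2, -0.3, -4.2]
opening: 0.0115
grip_force: 49.5
```

```bash

python3 -m jog '[[[0,0,0.001],[0,0,0]],[[0,0,0.002],[0,0,0]],[[0,0,0.002],[0,0,0]]]'
python3 -m jog '[[[0,0,0.001],[0,0,0]],[[0,0,0.002],[0,0,0]],[[0,0,0.002],[0,0,0]]]'
```

```text
t: 14.8
tool_pos: [0.6122, -0.1998, 0.2199]
tool_rot: [2.266, 2.175, 0.003]
contact_force: [-0.1, -0.1, -3.3]
opening: 0.0113
grip_force: 49.8
t: 15.1
tool_pos: [0.6123, -0.1998, 0.2195]
tool_rot: [2.265, 2.175, 0.003]
contact_force: [-3.3, 1.9, 4.7]
opening: 0.0111
grip_force: 50.9
```

```bash

python3 -m jog '[[[0,0,0.001],[0,0,0]],[[0,0,0.001],[0,0,0]]]'
python3 - <<'E'
from h import *
o=ctrl.get_obs(); print(o['contact_force'],o['wrist_torque'],o['tool_pos'])
w=cam('wrist'); np.save('w6.npy',np.r_[w['rvec'],w['tvec']])
s=cam('scene')['image'][140:240,120:245]
im=np.hstack([cv2.resize(s,(400,320),interpolation=cv2.INTER_CUBIC),cv2.resize(w['image'][0:160,156:356],(400,320),interpolation=cv2.INTER_CUBIC)])
cv2.imwrite('pics/c6.png',im)
E
```

```text
t: 15.3
tool_pos: [0.6124, -0.1998, 0.2195]
tool_rot: [2.265, 2.174, 0.003]
contact_force: [-5.2, 2.5, 9.0]
opening: 0.0111
grip_force: 51.4
[-5.24572833  2.51205794  8.95833111] [ 0.40450705  0.99789129 -0.00266025] [ 0.61236742 -0.19983996  0.21945402]
```

View pics/c6.png

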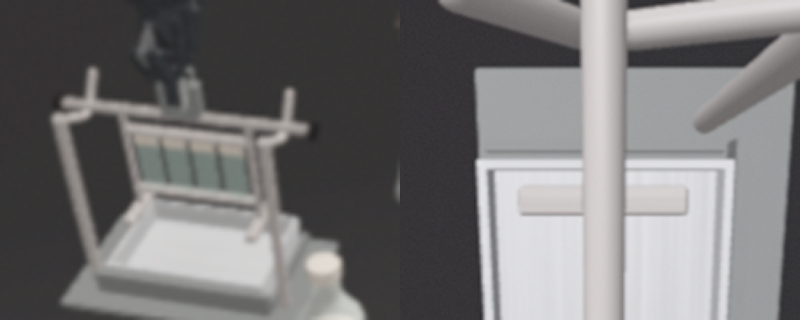

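The scene crop shows the bar down in both hooks, and the wrist crop shows it near the V's bottom. A −5 N force in x suggests it leans on the rear slope, so I ease toward the robot and watch the height.

```bash

python3 -m jog '[[[0,-0.001,0],[0,0,0]],[[0,-0.002,0],[0,0,0]],[[0,-0.003,0],[0,0,0]],[[0,-0.003,0],[0,0,0]]]'
python3 -m jog '[[[0,-0.001,0],[0,0,0]],[[0,-0.002,0],[0,0,0]],[[0,-0.003,0],[0,0,0]],[[0,-0.003,0],[0,0,0]]]'
python3 -c "
from h import *
o=ctrl.get_obs(); print(o['contact_force'],o['wrist_torque'],o['tool_pos'])"
```

```text
t: 15.8
tool_pos: [0.6118, -0.1998, 0.2196]
tool_rot: [2.26, 2.171, 0.011]
contact_force: [4.4, 1.8, 6.1]
opening: 0.0112
grip_force: 51.0
t: 16.2
tool_pos: [0.6112, -0.1998, 0.2197]
tool_rot: [2.256, 2.167, 0.018]
contact_force: [14.0, 0.7, 2.0]
opening: 0.011
grip_force: 50.6
[14.02050667  0.69435721  1.99344796] [ 1.49527325e-01 -2.58292899e+00  6.44749878e-04] [ 0.6112336  -0.19981981  0.21970563]
```

```bash

python3 -m jog '[[[0,0.002,0],[0,0,0]],[[0,0.0044,0.001],[0,0,0]],[[0,0.0044,0.002],[0,0,0]],[[0,0.0044,0.002],[0,0,0]]]'
python3 -c "
from h import *
o=ctrl.get_obs(); print(o['contact_force'],o['wrist_torque'],o['tool_pos'],o['tool_rot'])"
```

```text
t: 16.6
tool_pos: [0.6121, -0.1998, 0.2194]
tool_rot: [2.262, 2.172, 0.007]
contact_force: [-2.9, 3.9, 13.7]
opening: 0.0113
grip_force: 52.5
[-2.89519329  3.8808295  13.65663797] [ 0.52834295  0.57203066 -0.02881657] [ 0.61206937 -0.19983554  0.21942199] [2.26214459 2.17243923 0.00673396]
```

```bash

python3 -m jog '[[[0,-0.0008,-0.002],[0,0,0]],[[0,-0.0008,-0.003],[0,0,0]],[[0,-0.0008,-0.003],[0,0,0]]]'
python3 -m jog '[[[0,0,0],[0,0,0]],[[0,0,0],[0,0,0]],[[0,0,0],[0,0,0]],[[0,0,0],[0,0,0]]]' 0.5 20
python3 -m jog '[[[0,0,-0.02],[0,0,0]],[[0,0,-0.05],[0,0,0]],[[0,0,-0.09],[0,0,0]],[[0,0,-0.13],[0,0,0]],[[0,0,-0.17],[0,0,0]]]'
python3 -m jog '[[[0,0,0],[0,0,0]],[[0,0,0],[0,0,0]]]'
python3 - <<'E'
from h import *
w=cam('wrist')
s=cam('scene')['image'][140:240,120:245]
im=np.hstack([cv2.resize(s,(400,320),interpolation=cv2.INTER_CUBIC),cv2.resize(w['image'][:,116:376],(400,591),interpolation=cv2.INTER_CUBIC)[:320]])
im=np.hstack([cv2.copyMakeBorder(im[:,:400],0,271,0,0,cv2.BORDER_CONSTANT),cv2.resize(w['image'][:,116:376],(400,591),interpolation=cv2.INTER_CUBIC)])
cv2.imwrite('pics/c7.png',im)
# expected seated bar/handle in wrist view, in crop pixels
L=local(.612,-.201,-.04,[(0,.136,.205),(0,-.136,.205),(0,0,.247)]); p=proj(w,L); print(((p-[116,0])*400/260+[400,0]).round())
L=local(.612,-.201,-.04,[(0,.14,.205),(0,-.14,.205),(0,0,.227)]); p=proj(cam('scene'),L); print(((p-[120,140])*3.2).round())
E
```

```text
t: 16.9
tool_pos: [0.6117, -0.1998, 0.2196]
tool_rot: [2.262, 2.172, 0.008]
contact_force: [5.7, 1.9, 5.3]
opening: 0.0112
grip_force: 51.0
t: 17.3
tool_pos: [0.609, -0.1996, 0.2164]
tool_rot: [-2.266, -2.175, -0.001]
contact_force: [0.6, -0.2, -0.2]
opening: 0.0427
grip_force: 0.0
t: 17.8
tool_pos: [0.609, -0.1997, 0.3885]
tool_rot: [-2.266, -2.175, -0.002]
contact_force: [-0.0, 0.6, 0.7]
opening: 0.0433
grip_force: 0.0
t: 18.0
tool_pos: [0.6096, -0.2, 0.3888]
tool_rot: [2.265, 2.174, 0.004]
contact_force: [0.6, -1.0, -0.4]
opening: 0.0427
grip_force: 0.0
[[623.  37.]
 [623. 443.]
 [624. 278.]]
[[310. 128.]
 [ 58. 100.]
 [177.  95.]]
```

View pics/c7.png

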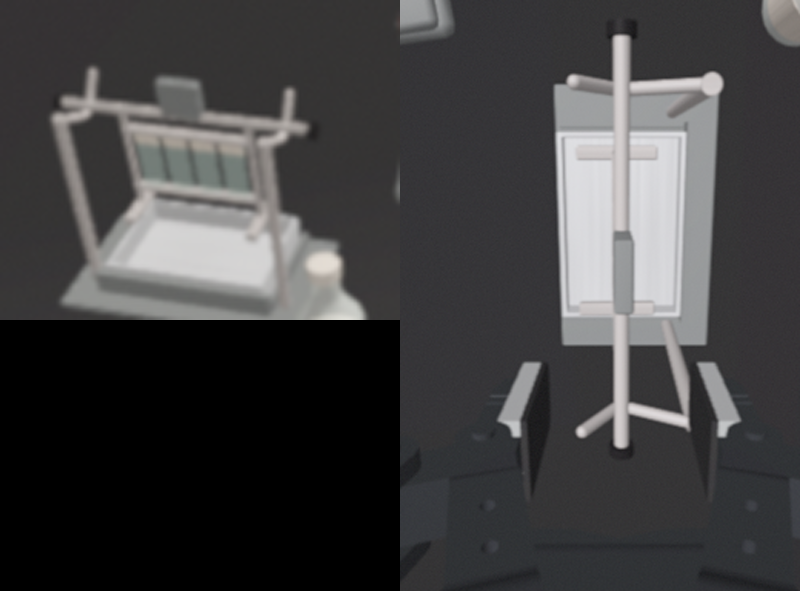

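The picture shows the bar in the bottom of both Vs, at the pixels predicted for a seated bar (ends at (622,37) and (622,447)). The tray is home, and the gripper is open and well clear.

```bash
python3 -c "
from station import job
print(job.finish_job())"
```

```text
the job is handed in; nothing more can be done
None
```

I pushed the drip tray home against its stop, then hung the rack with its bar resting at the bottom of both hooks, and handed the job in about 18 s into the 67 s limit with the gripper clear; the arm never went near the bottle, mouse or tube rack.

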